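Stow the steel liners and lock the tea stand's drawer

ROBOT

A 7-joint arm with a two-finger parallel gripper is mounted at the origin on the work surface. World frame = base frame: x ahead of the robot, y to its left, z up, the work surface at z = 0. Lengths are in m, angles in rad, forces in N, time in s.
With the tool pointing down it reaches from about 0.35 to 0.775 m from the base axis. Payload 3.1 kg.
Tool frame: the origin (TCP) lies at the very end of the fingers, on their centre line; the grasp point (between the pads) lies 19 mm behind it (manip.grasp_offset is the z of the grasp point in the tool frame, in m); z points along the fingers, y is the line along which they close (so a half turn about z gives the same grasp; the last joint's range is limited). The gripper opens to 85 mm and grips with 20 to 120 N. Pads are 22 mm wide; open, the fingers measure 114 mm over their backs; the gripper's body (76 mm by 85 mm) begins 54 mm behind the grasp point. The pads swing forward as they close: fully open they stand 13 mm farther back than shut.
Start: joints at [-1.37, 0.311, 0.014, 1.512, -0.004, 1.319, -0.027], TCP at [0.132, 0.534, 0.231] pointing down, gripper open.
Joint ranges: [-2.7, 2.7], [-0.3, 1.91], [-1.27, 1.3], [0.12, 2.57], [-1.44, 4.58], [0.2, 2.03], [-3.05, 3.05]. Speed limits (rad/s): [2.79, 2.79, 3.14, 3.14, 3.14, 3.14, 3.14].

INTERFACE

Orientations are given as a rotation vector (axis times angle).
In Python, from plant import manip gives the robot as it stands. Calls block until the motion is done:
- manip.move_pose(position, orientation): joint-space move of the TCP to a pose.
- manip.move_straight(position, v=0.15, rotation=None, guard=None): straight line of the TCP; rotation=None keeps the orientation; v is the mean speed in m/s. With guard (N) it stops when the force on the tool has changed by that much, and returns True; else False.
- manip.move_joints(angles): joint-space move.
- manip.grip(opening): opening from 0.0 (shut) to 1.0 (fully open); the grip force is fixed at half the most; returns when the fingers have stopped.
- manip.hold(seconds).
- manip.inverse_kinematics(position, orientation): joint angles nearest the present ones, or None.
- manip.read_camera(name): name is "side" or "top" or "wrist"; returns a dict with "image" (420x560x3 uint8, blue, green, red), "camera_matrix" (3x3 intrinsics, pixels), "D" ([k1, k2, p1, p2, k3] as OpenCV has them; the pictures are not rectified), "world_to_cam" (4x4, takes a point from world to camera coordinates); the wrist camera has in their place "T_tool_cam" (4x4, takes a point from camera to tool coordinates, whose origin is the TCP and whose axes are the flange's). Camera axes: x right, y down, z forward; pixel columns grow to the right and rows downward; lengths in m; the calibration is good to about 2 mm. A picture is of the moment at which its call begins: read the wrist's pose just before it. There is no depth.
A pose or a line that the arm cannot do raises manip.IKError and nothing moves.
- manip.close_job(): hands the job in; it is judged then, once.
Trained networks look in a picture, given as the dict that the camera call returned (one of the last four; its "shot" number tells which), for a name from the list of things; names that differ only in an ending like _2 or _b are one class to them, and where a whole thing is asked for, a point or a joint stands for the part that bears it (a point fixed in the world has none). Each returns a list of dicts, best first, with "confidence" (0 to 1); they miss things now and then, are a little off and sometimes report something else, mostly with a low value. They report only what shows in the picture. A call takes as long as a camera call.
- manip.spot_in(picture, thing): "position" ([x, y, z] in m, in the coordinates of the camera as it stood for that picture, good to about 4 mm: the middle of the surface that is visible of it).
- manip.spot_point(picture, thing): "position" ([x, y, z] in m, in the coordinates of the camera as it stood for that picture, good to about 4 mm: a listed point, or the origin of a listed thing).
Readings, each from a call of its own:
- manip.get_t(): time.
- manip.get_joint_positions(): joint angles.
- manip.get_joint_vel(): joint speeds.
- manip.get_effort(): joint torques, N m.
- manip.get_tcp_pos(): TCP position.
- manip.get_tool_rot(): TCP orientation.
- manip.get_contact_force(): force on the tool from outside, world axes, zero at the start.
- manip.get_torque(): the same for the moment, N m.
- manip.get_width(): opening from 0.0 (shut) to 1.0 (fully open).
- manip.get_gripper_force(): force on a finger pad.
Only numpy, scipy, OpenCV 4.12 (cv2) and the standard library are available. Lean on these libraries where they do the work, as an engineer would, in place of code of your own. Each camera call takes 0.05 s, during which the arm holds its last target. There are 200 camera calls.

TASK

Clear the tea tray for carrying: lift every steel liner straight up out of the two white ceramic dishes on the tray (one dish or both hold two liners nested in each other) and stow them all in the divided drawer of the stand, one to a compartment, each standing flat on the drawer's floor with its mouth up. Then push the drawer shut and turn the cam's bar its quarter turn clockwise as far as it goes, so that the cam hooks the drawer's pin and draws the drawer tight. Leave the ceramic dishes standing on the tray, never lifted off it or tipped, and leave the glasses and other tea things undisturbed.

Things in the scene. Friction and masses are not known exactly. Their poses are not given: they have to be found in the camera images.
- liner1: steel liner, tapered open pan: rim 56 (x) by 90 mm (y), underside 40 x 74, 40 mm high, walls 3 mm leaning out 0.2 mm per mm of height, 0.08 to 0.17 kg. Origin: centre of the underside, z to its mouth. Top 20 mm: upright collar; grip it from above across the 56 mm. Wedged in dish1, underside 17 mm above the dish's, so all its collar stands clear; it sticks slightly.
- liner2: steel liner, tapered open pan: rim 56 (x) by 90 mm (y), underside 40 x 74, 40 mm high, walls 3 mm leaning out 0.2 mm per mm of height, 0.08 to 0.17 kg. Origin: centre of the underside, z to its mouth. Top 20 mm: upright collar; grip it from above across the 56 mm. Wedged in dish2 likewise.
- liner3: steel liner, tapered open pan: rim 56 (x) by 90 mm (y), underside 40 x 74, 40 mm high, walls 3 mm leaning out 0.2 mm per mm of height, 0.08 to 0.17 kg. Origin: centre of the underside, z to its mouth. Top 20 mm: upright collar; grip it from above across the 56 mm. May be absent; else nested in liner1, 20 mm higher, its collar on that liner's rim.
- liner4: steel liner, tapered open pan: rim 56 (x) by 90 mm (y), underside 40 x 74, 40 mm high, walls 3 mm leaning out 0.2 mm per mm of height, 0.08 to 0.17 kg. Origin: centre of the underside, z to its mouth. Top 20 mm: upright collar; grip it from above across the 56 mm. May be absent; else nested in liner2, 20 mm higher, its collar on that liner's rim.
- dish1: white glazed ceramic serving dish, rectangular and tapered: rim 64 x 98 mm (x by y), 36 mm high, 8 mm walls, 0.7 kg, loose on the tray. Origin: centre of its underside, z up, axes along its sides like the liner's in it.
- dish2: a second ceramic dish, the same as dish1.
- tray_centre (a point): centre of the tray's upper face (inside radius 170 mm, rim 10 mm high), about 80 mm above the table; axes as the stand's: the drawer slides out towards -y of this frame.
- drawer_floor (a point): centre of the drawer's floor (upper face), moving with it; slides out along its -y. Inside 184 (x) by 212 mm (y); a cross of dividers 6 mm thick, 15 mm high makes four compartments 89 x 103 mm, centred at x = +-47, y = +-54 mm. Walls 24 mm high. Shut, the stand's front edge lies 106 mm to its -y; what is inside that edge has the stand's top 50 mm over the floor.
- drawer (a joint): how far the drawer is out, m: 0 fully home, 0.255 fully out; starts about half open. Slides with about 1 N. A springy stop behind it pushes it back out to 0.007 to 0.010 when it is let go; only the cam holds it tight.
- drawer_fin (a point): centre of the top edge of the drawer's upright wooden fin, 60 mm wide (x), 12 mm thick (y), standing 45 mm above the drawer's front panel: pinch it from above across its thickness to pull the drawer, or push its outer face to shut it. Axes as the drawer floor's. Table height of this point 105 mm.
- cam (a joint): angle of the brass cam on the front edge of the stand, rad: 0 open, 1.5 at its stop, a quarter turn clockwise seen from above. Turns with about 0.1 to 0.2 N m, stays where left. Its finger, 80 to 92 mm above the table, juts up to 30 mm out over the stand's front edge. It catches the brass pin on the drawer's front while the drawer is out by less than about 0.011.
- cam_bar (a point): centre of the top edge of the cam's steel bar handle, on the cam's vertical axis, 124 mm above the table: 70 mm long (x of this frame), 12 mm thick (y), 26 mm tall. Turns with the cam; grip across the 12 mm from above.
- saucer: bystander: white saucer, 90 mm across, 16 mm high, on the tray; origin under its centre.
- glass1: bystander: cobalt blue glass, 58 mm across, 85 mm high, on the tray; origin under its centre.
- glass2: bystander: a second such glass on the tray.
- teapot: bystander: steel teapot, 125 mm wide without spout and handle, 134 mm high, on the table; origin under its centre.
- hammer: bystander: steel sugar hammer, 180 mm long, lying on the table.
- sugar_jar: bystander: white jar, 90 mm across, 120 mm high, on the table.
- coasters: bystander: stack of cork coasters, 100 x 100 x 30 mm, on the table.

How it is judged:
On the way:
1. every steel liner stands flat in the drawer (x of liner1 in the frame of drawer_floor between -0.09 and 0.09 m and y of liner1 in the frame of drawer_floor between -0.105 and 0.105 m and z of liner1 in the frame of drawer_floor between -0.008 and 0.008 m and angle between each of liner1, liner2, liner3, liner4's own z axis and vertical below 0.15 rad and linear speed of each of liner1, liner2, liner3, liner4 below 0.03 m/s and x of liner2 in the frame of drawer_floor between -0.09 and 0.09 m and y of liner2 in the frame of drawer_floor between -0.105 and 0.105 m and z of liner2 in the frame of drawer_floor between -0.008 and 0.008 m and x of liner3 in the frame of drawer_floor between -0.09 and 0.09 m and y of liner3 in the frame of drawer_floor between -0.105 and 0.105 m and z of liner3 in the frame of drawer_floor between -0.008 and 0.008 m and x of liner4 in the frame of drawer_floor between -0.09 and 0.09 m and y of liner4 in the frame of drawer_floor between -0.105 and 0.105 m and z of liner4 in the frame of drawer_floor between -0.008 and 0.008 m), for 0.2 s.
At the end, for the whole second after the job is handed in: Every liner present stands flat on the drawer's floor inside the drawer (underside within 8 mm of the floor, tilt under 0.15 rad) and at rest; the drawer is within 3 mm of fully home; the cam stands past 1.35 rad of its 1.5; both ceramic dishes stand upright on the tray, within 165 mm of its centre (all of step 1 and value of joint drawer below 0.003 m and value of joint cam above 1.35 rad and horizontal distance between each of dish1, dish2 and tray_centre below 0.165 m and z of each of dish1, dish2 in the frame of tray_centre below 0.012 m and angle between each of dish1, dish2's own z axis and vertical below 0.15 rad); the robot touches nothing.
It fails at once if a ceramic dish is lifted more than 30 mm off the tray or tipped by more than 0.5 rad (z of any of dish1, dish2 in the frame of tray_centre above 0.03 m or angle between any of dish1, dish2's own z axis and vertical above 0.5 rad).
It fails at once if a bystander is moved more than 50 mm or tipped over (distance of any of saucer, glass1, glass2, teapot, hammer, sugar_jar, coasters from where it was at the start of the episode above 0.05 m or angle between any of glass1, glass2, teapot, sugar_jar's own z axis and vertical above 0.7 rad).
Of liner3, liner4 only 1 to 2 are there at a start; the rules pass over those that are not, and their reading is None.
At some moment in a run one of liner1, liner2, liner3, liner4, dish1, dish2 may be knocked a few centimetres aside while the robot is not near it.
It also fails if it takes over 210 s, if anything falls off the work surface, if the arm or the gripper's body presses on something with over 40 N, if the wrist force passes 120 N, or if a joint passes its speed limit or range.

## Working session

There is one attempt and no reset: what is moved stays moved. The work goes in short steps, each a Python script; the robot and the scene stay as the last script left them, time stands still between calls to the robot, and variables do not carry over. Pictures are saved under pics/ and viewed, at most 14 in all, crops included, and the job is handed in when it is done.

```bash
ls; mkdir -p pics; cat > h.py <<'E'
from plant import manip
import numpy as np, cv2
from scipy.spatial.transform import Rotation as R
def world(pic, p, T=None):
    p=np.append(p,1)
    if 'world_to_cam' in pic: return (np.linalg.inv(np.array(pic['world_to_cam']))@p)[:3]
    return (T@np.array(pic['T_tool_cam'])@p)[:3]
def tool():
    T=np.eye(4); T[:3,:3]=R.from_rotvec(manip.get_tool_rot()).as_matrix(); T[:3,3]=manip.get_tcp_pos(); return T
def pix(pic,P,T=None):
    W=np.array(pic['world_to_cam']) if 'world_to_cam' in pic else np.linalg.inv(T@np.array(pic['T_tool_cam']))
    q,_=cv2.projectPoints(np.array(P,float).reshape(-1,3),cv2.Rodrigues(W[:3,:3])[0],W[:3,3],np.array(pic['camera_matrix']),np.array(pic['D'],float))
    return q.reshape(-1,2)
def plane(pic,uv,z,T=None):
    "pixel -> world point at height z"
    M=np.linalg.inv(np.array(pic['world_to_cam'])) if 'world_to_cam' in pic else T@np.array(pic['T_tool_cam'])
    u=cv2.undistortPoints(np.array(uv,float).reshape(-1,1,2),np.array(pic['camera_matrix']),np.array(pic['D'],float)).reshape(-1,2)
    d=np.c_[u,np.ones(len(u))]@M[:3,:3].T
    return M[:3,3]+d*((z-M[2,3])/d[:,2])[:,None]
def down(yaw):
    "tool down, closing line (tool y) at angle yaw in the xy plane"
    y=np.array([np.cos(yaw),np.sin(yaw),0]); z=np.array([0,0,-1.]); x=np.cross(y,z)
    return R.from_matrix(np.c_[x,y,z]).as_rotvec()
E
python3 - <<'E'
from h import *
print(manip.get_t(), manip.get_tool_rot(), manip.grasp_offset)
for c in ('top','side'):
    p=manip.read_camera(c); cv2.imwrite(f'pics/{c}0.png',p['image'])
    print(c,'cam at',np.linalg.inv(np.array(p['world_to_cam']))[:3,3].round(3))
    for n in ['liner1','dish1','saucer','glass1','teapot','sugar_jar','hammer','coasters','drawer_fin','drawer_floor','cam_bar','tray_centre']:
        print(n,[(world(p,d['position']).round(3).tolist(),round(d['confidence'],2)) for d in manip.spot_point(p,n)])
E
```

```text
pics
0.0 [-0.38026227 -3.11831929  0.00369897] -0.0187
top cam at [ 0.333 -0.013  1.402]
liner1 [([0.486, 0.115, 0.113], 0.72), ([0.666, 0.107, 0.094], 0.63), ([0.48, 0.11, 0.095], 0.52)]
dish1 [([0.483, 0.109, 0.074], 0.53), ([0.664, 0.105, 0.08], 0.52)]
saucer [([0.591, 0.236, 0.083], 0.71)]
glass1 [([0.7, 0.207, 0.078], 0.78), ([0.47, 0.227, 0.081], 0.64), ([0.666, 0.104, 0.079], 0.59)]
teapot [([0.38, 0.5, -0.003], 0.56), ([0.59, 0.236, 0.082], 0.46)]
sugar_jar [([0.597, 0.521, 0.002], 0.74)]
hammer [([0.316, -0.387, 0.001], 0.56)]
coasters [([0.467, -0.51, -0.0], 0.58)]
drawer_fin [([0.601, -0.264, 0.102], 0.91)]
drawer_floor [([0.569, -0.153, 0.007], 0.81)]
cam_bar [([0.491, -0.098, 0.124], 0.48)]
tray_centre [([0.583, 0.135, 0.079], 0.94)]
side cam at [-0.051 -1.065  0.965]
liner1 [([0.484, 0.111, 0.115], 0.93), ([0.479, 0.11, 0.094], 0.55)]
dish1 [([0.478, 0.111, 0.076], 0.72), ([0.669, 0.103, 0.078], 0.6), ([0.603, 0.518, -0.001], 0.6), ([0.324, -0.389, -0.004], 0.48)]
saucer [([0.592, 0.238, 0.078], 0.55)]
glass1 [([0.702, 0.21, 0.08], 0.65), ([0.475, 0.229, 0.076], 0.52), ([0.583, 0.133, 0.079], 0.18)]
teapot [([0.377, 0.492, -0.005], 0.74)]
sugar_jar [([0.601, 0.517, -0.003], 0.91)]
hammer [([0.326, -0.387, -0.004], 0.71)]
coasters [([0.474, -0.508, -0.001], 0.67), ([0.326, -0.385, -0.007], 0.62), ([0.48, 0.111, 0.091], 0.54)]
drawer_fin [([0.605, -0.27, 0.105], 0.83), ([0.324, -0.387, -0.005], 0.23)]
drawer_floor [([0.573, -0.153, 0.014], 0.91), ([0.493, -0.1, 0.123], 0.46)]
cam_bar [([0.496, -0.098, 0.122], 0.6)]
tray_centre [([0.585, 0.134, 0.082], 0.93)]
```

```bash
python3 -c "
import cv2
a=cv2.imread('pics/top0.png'); cv2.imwrite('pics/top0b.png',cv2.resize(a,None,fx=1.42,fy=1.42,interpolation=cv2.INTER_CUBIC))"
```

```text
(no output)
```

View pics/top0b.png

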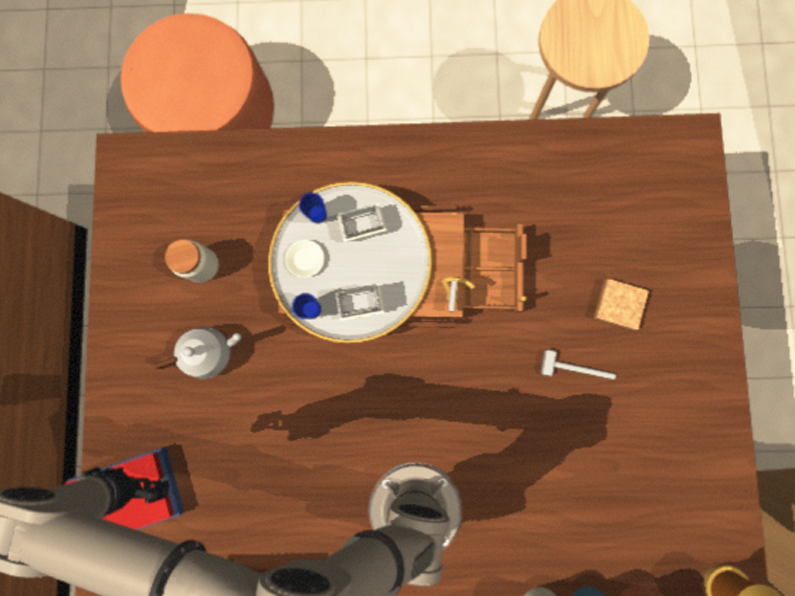

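View pics/side0.png

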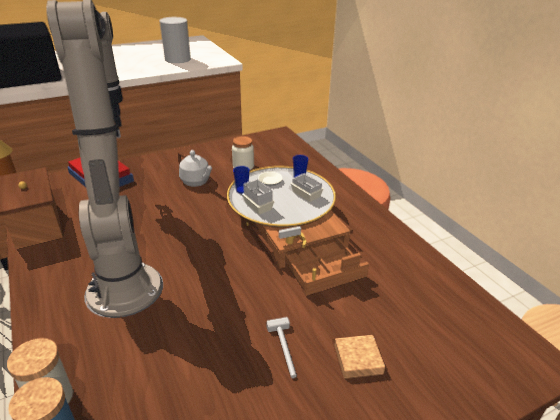

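The pictures show the tray at top centre. In the top view the dish at (362,222) is the one far from the robot and holds one liner. The dish at (358,300) holds two nested liners. The drawer is half open to the right, with its fin at about (535,245), and the cam bar is at (452,295), lying along world x. I'll look at everything from close by with the wrist camera.

```bash
python3 - <<'E'
from h import *
def look(name,xyz,yaw,things):
    manip.move_pose(xyz,down(yaw)); T=tool(); p=manip.read_camera('wrist')
    cv2.imwrite(f'pics/{name}.png',p['image'])
    for n in things:
        print(n,[(world(p,d['position'],T).round(3).tolist(),round(d['confidence'],2)) for d in manip.spot_point(p,n) if d['confidence']>.4])
    np.savez(f'{name}.npz',T=T,image=p['image'],**{k:np.array(p[k]) for k in('camera_matrix','D','T_tool_cam')})
for z in (.45,.4,.36,.33):
    ok=manip.inverse_kinematics([.57,.1,z],down(0)) is not None
    ok2=manip.inverse_kinematics([.57,-.19,z],down(0)) is not None
    print(z,ok,ok2)
    if ok and ok2: break
look('tray1',[.56,.11,z],0,['liner1','dish1','glass1','saucer'])
look('drw1',[.57,-.17,z],0,['drawer_fin','drawer_floor','cam_bar','tray_centre'])
print(manip.get_t(),manip.get_joint_positions())
a=cv2.imread('pics/tray1.png');b=cv2.imread('pics/drw1.png')
print(a.shape)
E
```

```text
0.45 True True
liner1 [([0.662, 0.104, 0.097], 0.97), ([0.482, 0.114, 0.116], 0.56)]
dish1 [([0.479, 0.111, 0.113], 0.68)]
glass1 [([0.696, 0.209, 0.083], 0.75), ([0.47, 0.233, 0.081], 0.67)]
saucer [([0.588, 0.245, 0.078], 0.83), ([0.495, -0.099, 0.129], 0.65)]
drawer_fin [([0.599, -0.271, 0.104], 0.81)]
drawer_floor [([0.57, -0.149, 0.015], 0.73)]
cam_bar [([0.492, -0.097, 0.127], 0.8)]
tray_centre []
5.1667 [-0.13562801  0.49915576  0.83281443  0.82751482 -0.3893536   1.93584017
  0.48984442]
(420, 560, 3)
```

View pics/tray1.png

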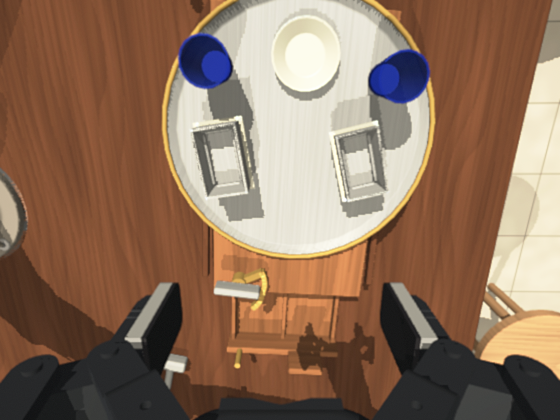

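View pics/drw1.png

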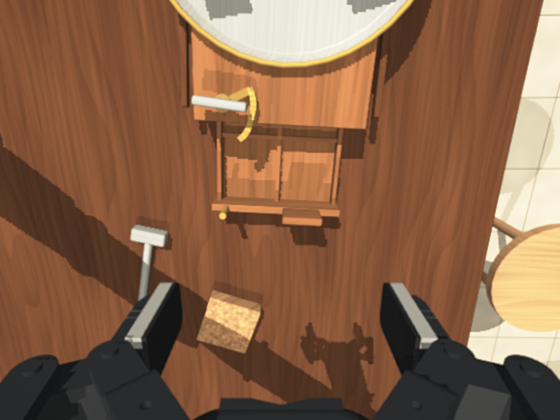

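The tray view shows dishes at (220,158), with nested liners, and (358,160), with a single liner. The drawer view shows the panel from (213,209) to (338,214), the fin at (302,216), the cam bar from (193,101) to (247,106), and the brass pin at (223,215). I'll zoom in for the yaws.

```bash
python3 - <<'E'
import cv2,numpy as np
a=cv2.imread('pics/tray1.png');b=cv2.imread('pics/drw1.png')
f=lambda im,x,y:cv2.resize(im[y:y+100,x:x+80],None,fx=4,fy=4,interpolation=cv2.INTER_CUBIC)
c=cv2.resize(b[80:230,185:345],None,fx=2.5,fy=2.5,interpolation=cv2.INTER_CUBIC) # 400x375
top=np.hstack([cv2.resize(a[110:205,185:265],(253,300)),cv2.resize(a[110:205,320:400],(253,300))])
bot=cv2.resize(b[80:230,185:345],(320*1,300))
cv2.imwrite('pics/z1.png',np.hstack([f(a,180,110),f(a,318,110)]))
cv2.imwrite('pics/z2.png',cv2.resize(b[80:230,185:385],(800,600),interpolation=cv2.INTER_CUBIC))
E
```

```text
(no output)
```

View pics/z1.png

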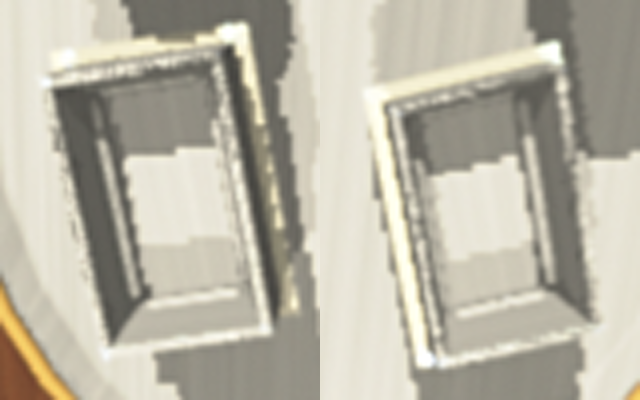

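View pics/z2.png

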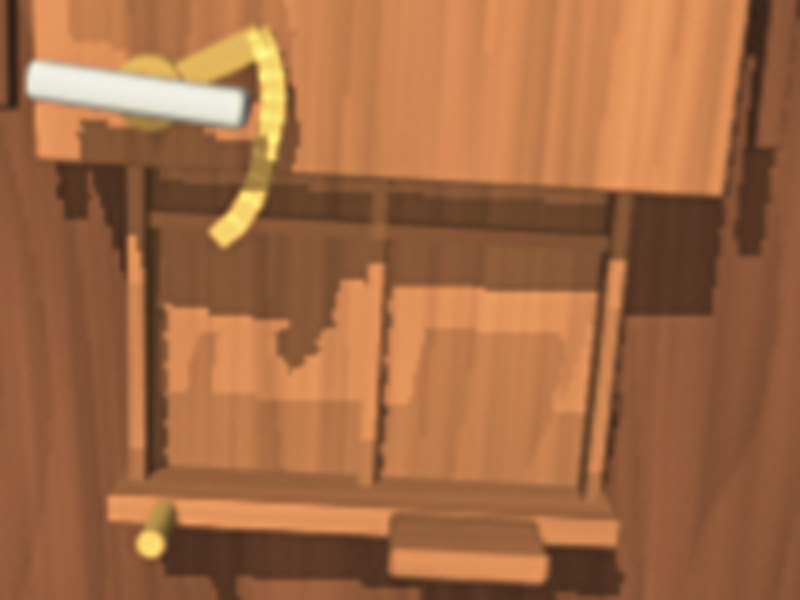

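```bash
python3 - <<'E'
from h import *
def L(n):
    d=np.load(n+'.npz'); return dict(d),d['T']
p,T=L('tray1')
def rect(c,off,s,z):
    P=plane(p,np.array(c)/s+off,z,T)[:,:2]
    ex=(P[1]-P[0]+P[2]-P[3])/2; ey=(P[0]-P[3]+P[1]-P[2])/2
    print('c',P.mean(0).round(4),'size',np.linalg.norm(ex).round(4),np.linalg.norm(ey).round(4),'yaw x',np.arctan2(ex[1],ex[0]).round(3),'y',(np.arctan2(ey[1],ey[0])-np.pi/2).round(3))
rect([(50,82),(232,50),(270,325),(107,350)],[180,110],4,.157)
rect([(70,100),(245,70),(277,322),(105,360)],[318,110],4,.137)
p,T=L('drw1'); print('cam',(T@p['T_tool_cam'])[:3,3])
rect([(390,548),(545,555),(545,582),(390,572)],[185,80],4,.105)
def line(c,z):
    P=plane(p,np.array(c)/4+[185,80],z,T)[:,:2]; d=P[1]-P[0]; print('line',P.round(4).tolist(),np.linalg.norm(d).round(4),np.arctan2(d[1],d[0]).round(3))
line([(108,495),(618,520)],.06)   # panel top outer edge
line([(35,158),(722,195)],.07)    # stand front edge
line([(140,165),(140,480)],.036); line([(618,195),(592,495)],.036) # side walls
line([(30,78),(245,108)],.124)   # cam bar
line([(32,78),(245,108)],.124)
P=plane(p,[[185+150/4,80+545/4]],.075,T);print('pin',P)
E
```

```text
c [0.4838 0.113 ] size 0.0552 0.0862 yaw x 0.168 y 0.12
c [0.6647 0.1062] size 0.0571 0.0866 yaw x 0.203 y 0.207
cam [ 0.56950285 -0.08317192  0.59345738]
c [ 0.602  -0.2654] size 0.058 0.0102 yaw x -0.055 y 0.025
line [[0.4604, -0.2532], [0.6651, -0.263]] 0.205 -0.048
line [[0.444, -0.1222], [0.6937, -0.1342]] 0.2501 -0.048
line [[0.4761, -0.1271], [0.4692, -0.2542]] 0.1274 -1.625
line [[0.6614, -0.1376], [0.6579, -0.2601]] 0.1225 -1.599
line [[0.4573, -0.0936], [0.5255, -0.1022]] 0.0687 -0.127
line [[0.4579, -0.0936], [0.5255, -0.1022]] 0.0681 -0.128
pin [[ 0.47873232 -0.2690093   0.075     ]]
```

```bash
python3 - <<'E'
from h import *
S=-0.048; ey=np.array([-np.sin(S),np.cos(S),0])
f=np.array([.602,-.2665,.075]); end=f-ey*.127
for y in (np.pi/2+S,-np.pi/2+S):
    q=[manip.inverse_kinematics(list(a),down(y)) for a in (f+[0,0,.12],f,end,end+[0,0,.12])]
    print([None if k is None else np.round(k,2).tolist() for k in q])
    if all(k is not None for k in q): break
manip.grip(.6)
manip.move_pose(list(f+[0,0,.12]),down(y))
print(manip.move_straight(list(f),v=.12,guard=15))
manip.grip(0); print('w',manip.get_width(),manip.get_gripper_force(),manip.get_tcp_pos())
print(manip.move_straight(list(end),v=.08,guard=20),manip.get_tcp_pos(),manip.get_contact_force(),manip.get_width())
manip.grip(.6); manip.move_straight(list(np.array(manip.get_tcp_pos())+[0,0,.12]))
print(manip.get_t())
E
```

```text
[[0.09, 0.59, 0.51, 1.25, -0.28, 1.37, 2.11], [0.09, 0.68, 0.48, 1.41, -0.33, 1.13, 2.15], [0.31, 0.79, 0.47, 1.2, -0.35, 1.22, 2.3], [0.32, 0.72, 0.5, 1.04, -0.32, 1.46, 2.27]]
False
w 0.1286559519685116 58.96106421947479 [ 0.60235771 -0.2666556   0.0757696 ]
False [ 0.59610896 -0.39110029  0.07575804] [-2.11127154  5.5152374   7.63294649] 0.13028145079914147
11.775
```

```bash
cat >> h.py <<'E'
def spots(name,xyz,yaw,things,minc=.4):
    "look from above with the wrist camera, save, return and print world points"
    manip.move_pose(list(xyz),down(yaw)); T=tool(); p=manip.read_camera('wrist')
    cv2.imwrite(f'pics/{name}.png',p['image'])
    np.savez(f'{name}.npz',T=T,image=p['image'],**{k:np.array(p[k]) for k in('camera_matrix','D','T_tool_cam')})
    out={}
    for n in things:
        out[n]=[(world(p,d['position'],T),d['confidence']) for d in manip.spot_point(p,n) if d['confidence']>minc]
        print(n,[(a.round(3).tolist(),round(c,2)) for a,c in out[n]])
    return out
E
python3 - <<'E'
from h import *
S=-0.048
spots('drw2',[.57,-.33,.36],S,['drawer_floor','drawer_fin'])
spots('A2',[.485,.02,.36],0,['liner1','dish1','glass1'])
p=manip.read_camera('top'); 
for n in ('drawer_floor','drawer_fin','liner1','dish1'): print('top',n,[(world(p,d['position']).round(3).tolist(),round(d['confidence'],2)) for d in manip.spot_point(p,n)])
print(manip.get_t())
a,b=cv2.imread('pics/drw2.png'),cv2.imread('pics/A2.png')
cv2.imwrite('pics/c2.png',np.vstack([a[:300,80:],b[:300,80:]]))
E
```

```text
drawer_floor [([0.562, -0.275, 0.012], 0.91)]
drawer_fin [([0.593, -0.395, 0.103], 0.65)]
liner1 [([0.662, 0.101, 0.097], 0.79), ([0.483, 0.114, 0.113], 0.76)]
dish1 [([0.664, 0.103, 0.084], 0.68)]
glass1 []
top drawer_floor []
top drawer_fin [([0.595, -0.389, 0.102], 0.57)]
top liner1 [([0.669, 0.111, 0.093], 0.55), ([0.485, 0.114, 0.114], 0.51)]
top dish1 []
15.1167
```

View pics/c2.png

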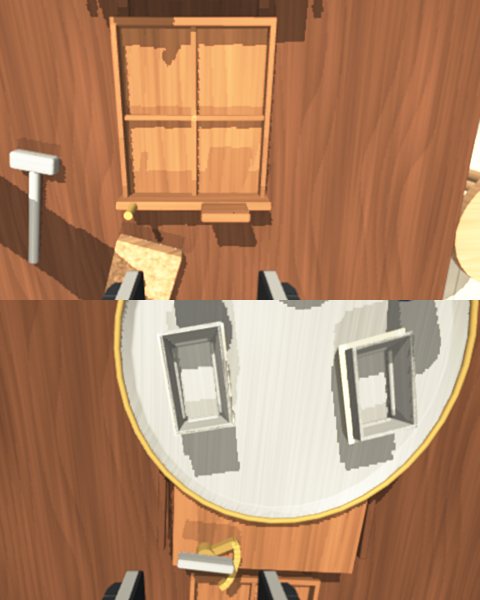

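The drawer is now fully open, with its divider cross at (275,118) in the drawer view. The rim of stack A is at about (159..234, 22..133) in the lower crop.

```bash
cat > pick.py <<'E'
from h import *
S=-0.048
def place_xy(floor,cx,cy):
    c,s=np.cos(S),np.sin(S); return floor[:2]+np.array([c*cx-s*cy,s*cx+c*cy])
def pick(xy,yaw,zrim,lift=.28):
    manip.grip(1.0)
    z=zrim-.020
    manip.move_pose([*xy,z+.09],down(yaw))
    print('down hit',manip.move_straight([*xy,z],v=.08,guard=12),'z',manip.get_tcp_pos()[2].round(4) if hasattr(manip.get_tcp_pos()[2],'round') else manip.get_tcp_pos()[2])
    manip.grip(0); print('w',manip.get_width(),'f',manip.get_gripper_force())
    p=np.array(manip.get_tcp_pos())
    manip.move_straight([p[0],p[1],p[2]+.05],v=.04)
    print('force after',np.round(manip.get_contact_force(),2),'w',manip.get_width())
    manip.move_straight([p[0],p[1],lift],v=.15)
def place(xy,ztcp):
    manip.move_pose([*xy,ztcp+.12],down(S))
    manip.move_straight([*xy,ztcp+.03],v=.12)
    print('place hit',manip.move_straight([*xy,ztcp-.006],v=.04,guard=5),'tcp',np.round(manip.get_tcp_pos(),4),'want z',ztcp)
    manip.grip(.80); manip.hold(.2)
    p=np.array(manip.get_tcp_pos()); manip.move_straight([*p[:2],p[2]+.03],v=.06); manip.move_straight([*p[:2],p[2]+.16],v=.15)
E
python3 - <<'E'
from h import *
d=dict(np.load('drw2.npz')); print('cross',plane(d,[[275,118]],.027,d['T']), 'ends',plane(d,[[80+125,118],[80+265,118],[80+195,27],[80+195,193]],.027,d['T']).round(3).tolist())
d=dict(np.load('A2.npz'))
for c,z in (([(159,33),(222,22),(234,125),(178,133)],.157),([(352,46),(411,32),(416,124),(356,140)],.137)):
    P=plane(d,np.array(c)+[80,0],z,d['T'])[:,:2]; ex=(P[1]-P[0]+P[2]-P[3])/2; ey=(P[0]-P[3]+P[1]-P[2])/2
    print(P.mean(0),np.linalg.norm(ex),np.linalg.norm(ey),np.arctan2(ex[1],ex[0]),np.arctan2(ey[1],ey[0])-np.pi/2)
from pick import *
pick([.4835,.1135],.14,.157,.30)
T=tool();p=manip.read_camera('wrist');cv2.imwrite('pics/held1.png',p['image'])
p=manip.read_camera('side');cv2.imwrite('pics/side1.png',p['image'])
print([(world(p,k['position']).round(3).tolist(),round(k['confidence'],2)) for n in('liner1','dish1') for k in manip.spot_point(p,n)],manip.get_t())
cv2.imwrite('pics/c3.png',np.hstack([cv2.resize(p['image'][30:270,170:370],(400,480)),cv2.resize(cv2.imread('pics/held1.png'),(400,480))]))
E
```

```text
cross [[ 0.56334224 -0.27784148  0.027     ]] ends [[0.471, -0.274, 0.027], [0.655, -0.282, 0.027], [0.569, -0.172, 0.027], [0.558, -0.38, 0.027]]
[0.48271661 0.11245523] 0.055509751960696775 0.08824109352230146 0.14462452309674767 0.1598069278125025
[0.66392513 0.1056448 ] 0.05676663378665794 0.08748490406757208 0.2368465633640421 0.22511692216361623
down hit False z 0.1375
w 0.6367724561876669 f 62.5453011126956
force after [-0.7  -0.28 -1.35] w 0.6400860129461062
[([0.665, 0.104, 0.094], 0.94), ([0.481, 0.111, 0.092], 0.77), ([0.484, 0.112, 0.274], 0.76), ([0.479, 0.114, 0.078], 0.79), ([0.667, 0.102, 0.076], 0.69), ([0.482, 0.111, 0.275], 0.22)] 20.425
```

View pics/c3.png

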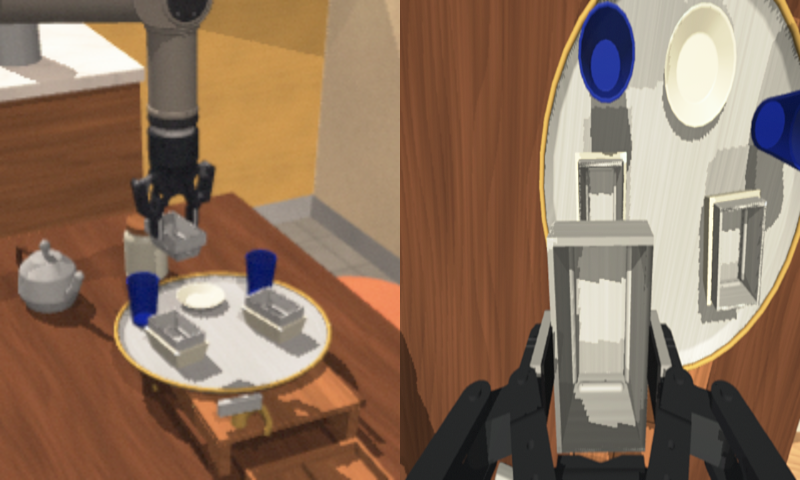

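The left crop shows a single liner held, with the second liner still in dish A and the dishes undisturbed. I'll place this one and go for the next.

```bash
python3 - <<'E'
from pick import *
F=np.array([.5635,-.277])
place(place_xy(F,-.045,.050),.0325)
print(manip.get_t())
o=spots('B3',[.575,.02,.34],0,['liner1','dish1'])
p=manip.read_camera('side'); print([(world(p,k['position']).round(3).tolist(),round(k['confidence'],2)) for n in('liner1','dish1','drawer_floor') for k in manip.spot_point(p,n)],manip.get_t())
cv2.imwrite('pics/c4.png',np.hstack([cv2.resize(p['image'][150:330,200:400],(400,360)),cv2.imread('pics/B3.png')[0:360,120:520]]))
E
```

```text
place hit True tcp [ 0.5206 -0.2246  0.0332] want z 0.0325
25.5667
liner1 [([0.483, 0.113, 0.098], 0.87), ([0.663, 0.104, 0.097], 0.8), ([0.521, -0.227, 0.011], 0.75)]
dish1 [([0.492, -0.097, 0.129], 0.54)]
[([0.48, 0.113, 0.093], 0.86), ([0.52, -0.226, 0.008], 0.6), ([0.667, 0.105, 0.094], 0.56), ([0.671, 0.101, 0.077], 0.8), ([0.479, 0.112, 0.08], 0.51), ([0.564, -0.279, 0.013], 0.63), ([0.606, 0.515, -0.0], 0.58)] 27.0333
```

View pics/c4.png

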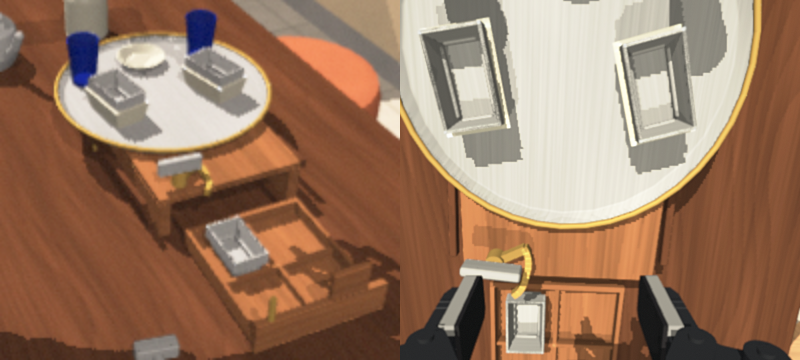

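The liner stands flat in the back-left compartment. Next is the lower liner in dish A.

```bash
python3 - <<'E'
from pick import *
F=np.array([.5635,-.277])
pick([.4825,.113],.15,.138,.28)
p=manip.read_camera('side'); print([(n,world(p,k['position']).round(3).tolist(),round(k['confidence'],2)) for n in('liner1','dish1') for k in manip.spot_point(p,n)])
cv2.imwrite('pics/side2.png',p['image'])
if .5<manip.get_width()<.75:
    place(place_xy(F,.045,.050),.0325)
o=spots('B4',[.6,.02,.34],0,['liner1','dish1'])
p=manip.read_camera('side'); print([(n,world(p,k['position']).round(3).tolist(),round(k['confidence'],2)) for n in('liner1','dish1') for k in manip.spot_point(p,n)],manip.get_t())
cv2.imwrite('pics/c5.png',np.hstack([cv2.resize(p['image'][150:330,200:400],(400,360)),cv2.imread('pics/B4.png')[0:360,120:520]]))
E
```

```text
down hit False z 0.1186
w 0.6385547631336261 f 62.72279358585365
force after [-0.12  0.25 -0.59] w 0.6360893963045106
[('liner1', [0.478, 0.109, 0.253], 0.79), ('liner1', [0.475, 0.228, 0.076], 0.65), ('liner1', [0.521, -0.231, 0.011], 0.63), ('liner1', [0.666, 0.104, 0.095], 0.56), ('dish1', [0.481, 0.111, 0.083], 0.65), ('dish1', [0.669, 0.102, 0.074], 0.49)]
place hit True tcp [ 0.6105 -0.2289  0.0343] want z 0.0325
liner1 [([0.61, -0.232, 0.012], 0.9), ([0.521, -0.226, 0.012], 0.61), ([0.661, 0.104, 0.098], 0.58)]
dish1 [([0.48, 0.116, 0.079], 0.89)]
[('liner1', [0.522, -0.227, 0.012], 0.95), ('liner1', [0.667, 0.108, 0.098], 0.82), ('liner1', [0.608, -0.235, 0.007], 0.75), ('liner1', [0.481, 0.113, 0.078], 0.56), ('dish1', [0.482, 0.113, 0.08], 0.68), ('dish1', [0.67, 0.105, 0.076], 0.55)] 38.825
```

View pics/c5.png

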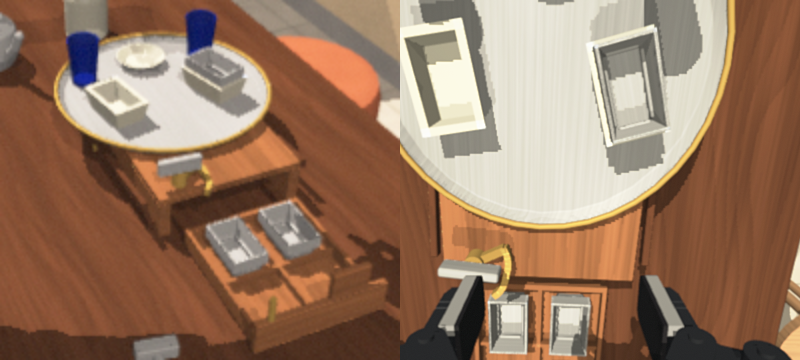

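Dish A is empty and two liners stand in the drawer. Now the last one.

```bash
python3 - <<'E'
from pick import *
F=np.array([.5635,-.277])
pick([.664,.1055],.22,.138,.28)
if .5<manip.get_width()<.75:
    place(place_xy(F,-.045,-.052),.0325)
o=spots('D5',[.57,-.33,.36],S,['liner1','drawer_fin','drawer_floor'])
p=manip.read_camera('side'); print([(n,world(p,k['position']).round(3).tolist(),round(k['confidence'],2)) for n in('liner1','dish1','glass1','cam_bar') for k in manip.spot_point(p,n)],manip.get_t())
cv2.imwrite('pics/c6.png',np.hstack([cv2.resize(p['image'][150:330,200:400],(400,360)),cv2.imread('pics/D5.png')[0:360,120:520]]))
E
```

```text
down hit False z 0.1188
w 0.6369860212032374 f 63.49462956888601
force after [ 0.6   0.63 -1.22] w 0.6390077240065329
place hit True tcp [ 0.5158 -0.3264  0.0348] want z 0.0325
liner1 [([0.511, -0.326, 0.015], 0.76), ([0.519, -0.224, 0.01], 0.58), ([0.61, -0.23, 0.011], 0.56)]
drawer_fin [([0.594, -0.394, 0.101], 0.95)]
drawer_floor [([0.562, -0.275, 0.015], 0.61)]
[('liner1', [0.513, -0.328, 0.014], 0.94), ('liner1', [0.609, -0.233, 0.011], 0.92), ('liner1', [0.521, -0.228, 0.011], 0.57), ('liner1', [0.473, -0.513, -0.001], 0.41), ('dish1', [0.481, 0.111, 0.078], 0.9), ('dish1', [0.667, 0.099, 0.078], 0.68), ('dish1', [0.522, -0.227, 0.01], 0.48), ('glass1', [0.7, 0.214, 0.08], 0.8), ('glass1', [0.478, 0.229, 0.076], 0.72), ('cam_bar', [0.495, -0.097, 0.125], 0.68)] 50.4917
```

View pics/c6.png

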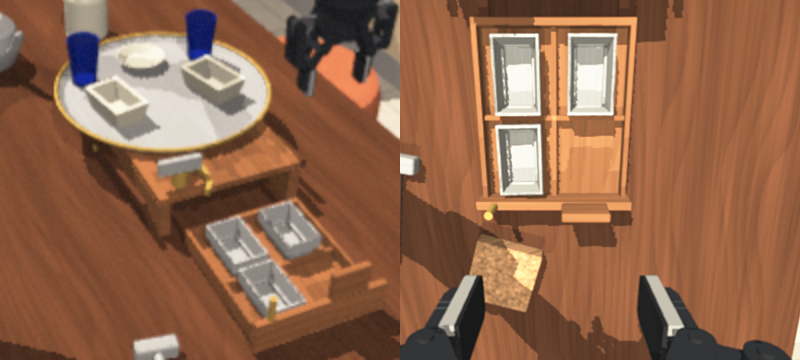

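All three liners stand flat in the drawer at (515,75), (592,75) and (518,160), and both dishes are empty and upright. Next I push the drawer shut with closed fingers on the fin's outer face.

```bash
python3 - <<'E'
from pick import *
ey=np.array([-np.sin(S),np.cos(S),0])
manip.grip(0)
f0=np.array([.597,-.391,.082])
a=f0-ey*.045
manip.move_pose(list(a+[0,0,.1]),down(S)); manip.move_straight(list(a),v=.12)
print(manip.move_straight(list(f0+ey*(.225-.017)),v=.08,guard=15),manip.get_tcp_pos(),np.round(manip.get_contact_force(),2))
for d in (.235,.240,.245,.25,.253,.256,.259,.262,.265):
    g=manip.move_straight(list(f0+ey*(d-.017)),v=.03,guard=20)
    print(d,g,np.round(manip.get_tcp_pos(),4),np.round(manip.get_contact_force(),1))
    if g or manip.get_contact_force()[1]<-18: break
p=manip.read_camera('side');cv2.imwrite('pics/side6.png',p['image'])
print(manip.get_t())
E
```

```text
False [ 0.60681385 -0.18334315  0.08192736] [-0.06  0.27  0.04]
0.235 False [ 0.6075 -0.1722  0.0818] [-0.9  0.5 -0.4]
0.24 False [ 0.6078 -0.1677  0.0819] [-0.5 -0.1 -0.2]
0.245 False [ 0.6081 -0.1626  0.0819] [-0.3  0.8 -0.4]
0.25 False [ 0.608  -0.159   0.0822] [-0.1 -2.1 -0.3]
0.253 False [ 0.6081 -0.1564  0.0822] [-0.7 -3.6 -0.5]
0.256 False [ 0.6083 -0.1534  0.0822] [-1.1 -5.1 -0.8]
0.259 False [ 0.6082 -0.1534  0.0822] [  0.8 -10.1  -2.9]
0.262 False [ 0.6082 -0.1534  0.0824] [  1.2 -12.3  -4.9]
0.265 False [ 0.6082 -0.1534  0.0825] [  1.4 -16.1  -6.9]
59.0083
```

The drawer met its hard stop (y stays at -0.1534 while the force climbs), so it was fully home. I'll back off and check the bar before gripping it.

```bash
python3 - <<'E'
from pick import *
ey=np.array([-np.sin(S),np.cos(S),0])
p=np.array(manip.get_tcp_pos())
manip.move_straight(list(p-ey*.05),v=.1); manip.move_straight(list(p-ey*.05+[0,0,.15]),v=.2)
o=spots('C7',[.52,-.19,.30],S,['cam_bar','drawer_fin','liner1'])
print(manip.get_t())
im=cv2.imread('pics/C7.png'); cv2.imwrite('pics/C7z.png',cv2.resize(im[0:300,120:520],(800,600),interpolation=cv2.INTER_CUBIC))
E
```

```text
cam_bar [([0.489, -0.094, 0.127], 0.83), ([0.606, -0.155, 0.104], 0.59)]
drawer_fin [([0.605, -0.154, 0.103], 0.91)]
liner1 []
61.375
```

View pics/C7z.png

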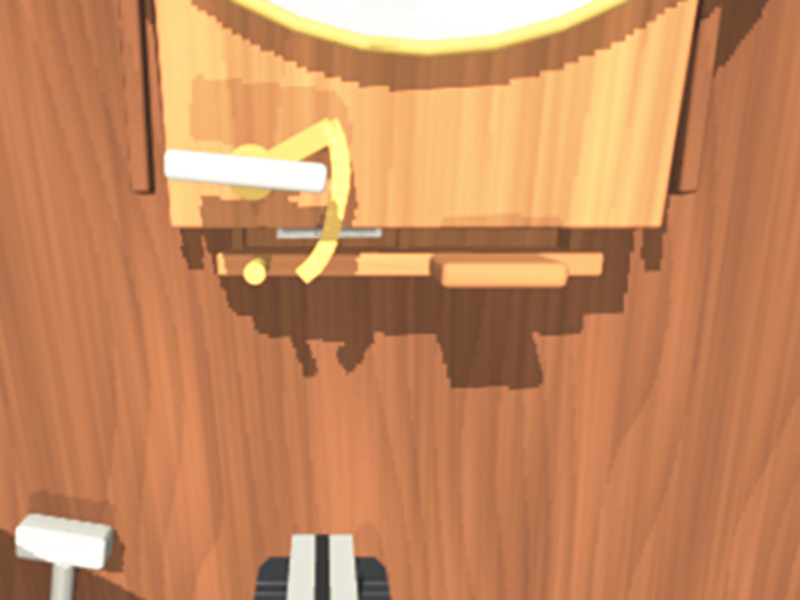

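The bar's ends are at about (165,162) and (326,176) in the zoom, the hook at (305,275) and the pin at (255,270). The fin's top spans (437-568, 262-287). I'll check how far the drawer stands out.

```bash
python3 - <<'E'
from h import *
d=dict(np.load('C7.npz'))
f=lambda L,z: plane(d,np.array(L)/2+[120,0],z,d['T']).round(4).tolist()
print('fin',f([(437,274),(568,274),(502,262),(502,287)],.105))
P=np.array(f([(166,163),(325,177)],.124)); print('bar',P.tolist(),P.mean(0),np.arctan2(*(P[1]-P[0])[[1,0]]),np.linalg.norm(P[1]-P[0]))
print('pin',f([(255,270)],.08))
P=np.array(f([(172,226),(662,226)],.07)); print('edge',P.tolist())
E
```

```text
fin [[0.5757, -0.1476, 0.105], [0.6376, -0.1507, 0.105], [0.6063, -0.1436, 0.105], [0.6067, -0.1553, 0.105]]
bar [[0.457, -0.0934, 0.124], [0.5244, -0.102, 0.124]] [ 0.4907 -0.0977  0.124 ] -0.1269106662371321 0.067946449502531
pin [[0.487, -0.1444, 0.08]]
edge [[0.4453, -0.1216, 0.07], [0.6954, -0.1338, 0.07]]
```

```bash
python3 - <<'E'
from pick import *
c=np.array([.491,-.0975,.102]); y0=np.pi/2-.127; ye=np.pi/2+S-1.53
manip.grip(.5)
manip.move_pose(list(c+[0,0,.1]),down(y0))
print('hit',manip.move_straight(list(c),v=.08,guard=12),manip.get_tcp_pos())
manip.grip(0); print('w',manip.get_width(),np.round(manip.get_torque(),2))
c=np.array(manip.get_tcp_pos())
n=14
for y in np.linspace(y0,ye,n+1)[1:]:
    manip.move_pose(list(c),down(y))
    m=R.from_rotvec(manip.get_tool_rot()).as_matrix()[:,1]
    print(round(y,3),round(np.arctan2(m[1],m[0]),3),np.round(manip.get_contact_force(),1),np.round(manip.get_torque(),2),round(manip.get_width(),3))
    if np.linalg.norm(manip.get_contact_force())>35: print('stop');break
print(manip.get_t())
p=manip.read_camera('side'); print([(n,world(p,k['position']).round(3).tolist(),round(k['confidence'],2)) for n in('drawer_fin','cam_bar') for k in manip.spot_point(p,n)])
E
```

```text
hit False [ 0.4914985  -0.09765997  0.10252396]
w 0.12760199686773369 [-0.28  0.19  0.  ]
1.34 1.342 [-0.5 -0.9  1.3] [-0.17  0.05 -0.07] 0.129
1.237 1.24 [-1.3 -0.9  2.4] [-0.14  0.11 -0.  ] 0.126
1.133 1.137 [-0.1 -1.5  1.1] [-0.17  0.05 -0.08] 0.126
1.029 1.034 [-0.6 -2.1  1.8] [-0.15  0.1  -0.05] 0.127
0.926 0.93 [-0.6 -0.7  2.1] [-0.18  0.1  -0.09] 0.124
0.822 0.827 [-0.8 -0.8  1.8] [-0.15  0.13 -0.09] 0.128
0.718 0.723 [-1.8 -0.7  1.3] [-0.18  0.09 -0.05] 0.12
0.615 0.619 [-1.6 -0.3  2.1] [-0.23  0.09 -0.04] 0.124
0.511 0.515 [-1.2 -0.5  2. ] [-0.18  0.05 -0.06] 0.126
0.407 0.412 [-1.5 -0.6  2.6] [-0.21  0.11 -0.07] 0.126
0.304 0.308 [-1.1 -0.7  2.3] [-0.23  0.13 -0.09] 0.122
0.2 0.204 [-1.1 -2.2  2.4] [-0.27  0.08 -0.11] 0.128
0.096 0.1 [-0.8 -0.5  3.2] [-0.27  0.1  -0.13] 0.128
-0.007 0.0 [-1.6 -1.8  2.4] [-0.45  0.2   0.89] 0.125
68.2333
[('drawer_fin', [0.612, -0.141, 0.106], 0.66), ('cam_bar', [0.493, -0.099, 0.125], 0.6), ('cam_bar', [0.591, 0.238, 0.079], 0.16)]
```

The final step met a 0.9 N m torque, so the cam is at its stop. I'll release, back away and verify.

```bash
python3 - <<'E'
from pick import *
manip.grip(.4); p=np.array(manip.get_tcp_pos()); manip.move_straight(list(p+[0,0,.12]),v=.1)
o=spots('C8',[.52,-.19,.30],S,['cam_bar','drawer_fin','liner1'])
p=manip.read_camera('side'); print([(n,world(p,k['position']).round(3).tolist(),round(k['confidence'],2)) for n in('drawer_fin','dish1','liner1','glass1','saucer') for k in manip.spot_point(p,n)],manip.get_t())
im=cv2.imread('pics/C8.png')
cv2.imwrite('pics/C8z.png',np.hstack([cv2.resize(im[0:200,150:430],(560,400),interpolation=cv2.INTER_CUBIC),cv2.resize(p['image'][150:330,220:345],(240,400))]))
E
```

```text
cam_bar [([0.493, -0.095, 0.124], 0.56)]
drawer_fin [([0.607, -0.141, 0.102], 0.89)]
liner1 []
[('drawer_fin', [0.613, -0.139, 0.102], 0.76), ('dish1', [0.482, 0.111, 0.081], 0.59), ('dish1', [0.664, 0.102, 0.077], 0.55), ('dish1', [0.493, -0.099, 0.124], 0.28), ('liner1', [0.527, -0.077, 0.011], 0.41), ('glass1', [0.475, 0.231, 0.078], 0.68), ('glass1', [0.7, 0.21, 0.084], 0.53), ('saucer', [0.593, 0.24, 0.077], 0.52)] 71.15
```

View pics/C8z.png

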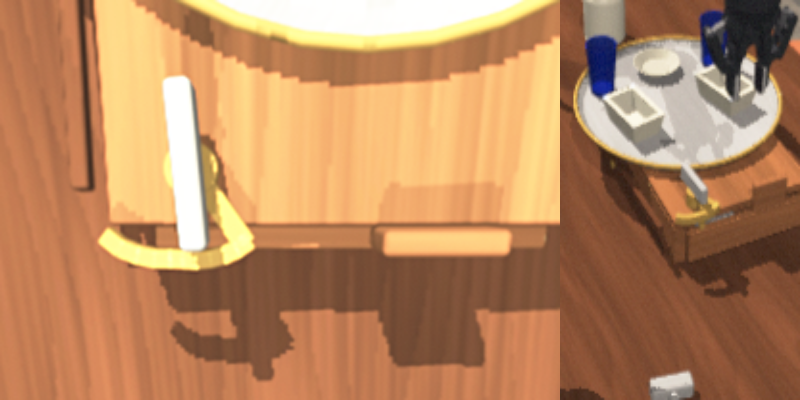

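The bar now runs from (177,78) to (193,248) in the left crop, and the cam hooks over the pin with the drawer in. I'll put numbers on it.

```bash
python3 - <<'E'
from h import *
d=dict(np.load('C8.npz'))
f=lambda L,z: plane(d,np.array(L)/2+[150,0],z,d['T'])
print('fin',f([(447,230),(447,243),(447,255)],.105).round(4).tolist())
P=f([(177,78),(194,248)],.124); v=P[1]-P[0]; a=np.arctan2(v[1],v[0]); print('bar',P.round(4).tolist(),np.linalg.norm(v),a,'cam~',-.048-a)
E
```

```text
fin [[0.6079, -0.1306, 0.105], [0.6081, -0.1365, 0.105], [0.6083, -0.142, 0.105]]
bar [[0.4901, -0.0637, 0.124], [0.4916, -0.1313, 0.124]] 0.06763265441020366 -1.549748869115271 cam~ 1.501748869115271
```

The fin is at y = -0.1365, which is the fully home position, and the cam measures about 1.50 rad. The dishes and bystanders are in place and the arm is clear, so I'm handing it in.

```bash
python3 - <<'E'
from h import *
p=np.array(manip.get_tcp_pos()); manip.move_straight(list(p+[0,0,.08])); manip.hold(.3)
print(manip.close_job(), manip.get_t())
E
```

```text
the job is handed in; nothing more can be done
the job is handed in; nothing more can be done
```

The job is handed in (verdict not shown): all three liners stand flat in separate drawer compartments, the drawer is home with the cam turned to its stop at about 1.50 rad, and the dishes and the tea things on the tray are where they started.

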